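Zero a push-to-read photometer and hold a long cell in its light path

TASK

The photometer's cell slot is empty, so zero it first: press the small recessed button in its front all the way in with the tip of the ballpoint pen, then lay the pen back down flat on the bench, clear of the photometer. Then take the long glass cell out of the tray, gripping it only by its two frosted long faces and never touching the clear end windows with the fingers, and, keeping it upright, push it down into the slot until its sprung carriage is fully down and the cell stands in the light path. Finish while still gripping the cell and holding it down there (the spring lifts it out of the beam if you let go); leave the short cell, the forceps and the well plate where they are.

Things in the scene. Friction and masses are not known exactly. Their poses are not given: they have to be found in the camera images.
- photometer: fixed bench photometer, 170 x 220 mm. Origin: centre of its underside, on the bench; x from front to back, y along the light path, z up. Black front panel (faces -x, 90 mm before the origin, 5-47 mm high); case 49 mm high to x = -10 mm, then 36. On it: white lamp housing (+y end, top 92 mm), black cell block 48 x 82 mm (middle, top 78 mm), white detector housing (-y end, top 84 mm)
- well (a point): centre of the cell slot's mouth, level with the cell block's top, 78 mm above the bench; axes as the photometer's. Slot 17 mm (x) by 57 mm (y, the light path); its top 6 mm flare to 25 x 65 mm. Its floor is a sprung carriage, 14 mm below the mouth when up, 24 mm when fully down: then the upper 24 mm of a 48 mm cell stand out, so grip it there
- carriage (a joint): how far the sprung carriage in the slot is pushed down, m: 0 up, 0.010 fully down, where it meets a stop. It pushes back with about 1.4 N at the top and 4.2 N at the bottom
- zero_cap (a point): centre of the front face of the zero button, a grey cap 10 mm across in a round 13 mm hole in the left part of the front panel (60 mm to +y of the middle, 30 mm above the bench), 5 mm behind the panel's surface; axes as the photometer's; it is pressed along the photometer's +x
- zero_button (a joint): travel of the zero button, m: 0 out, 0.0035 fully in; spring, about 1 N at first and 3.5 N fully in
- pen: slim white ballpoint pen with blue ends, 145 mm long, 9 mm high and about 10 mm wide with its clip, 12 g, lying on the bench to the left of the photometer with its tip away from the robot. Origin: under the middle of its length, on the bench; y runs along the pen to the writing tip, the clip is near the other end
- pen_tip (a point): the writing tip of the pen, 72.5 mm from its middle along +y, on the pen's axis (4.4 mm above the bench as it lies); the last 18 mm taper to a 1 mm point
- cell_tray: low stainless-steel tray, 100 x 180 mm (x, y), rim 10 mm high and 4 mm thick, floor 4 mm above the bench; fixed. Origin: centre of its underside. The two cells stand in it, one in either half, long sides roughly along the tray's y
- long_cell: the long glass cell: upright box 12.5 mm (x) x 52.5 mm (y) x 48 mm high, 45 g, closed on top. Its two long faces (+x and -x) are frosted, the two 12.5 mm wide ends (+y and -y) are the clear windows. Origin: centre of its underside. It may go into the slot either way round
- long_cell_windows: the two clear end windows of the long cell (its last 1.5 mm at either end in y); same origin and axes as the long cell
- short_cell: a shorter cell of the same make, 12.5 x 22.5 x 48 mm, standing in the other half of the tray; not to be disturbed. Origin: centre of its underside
- forceps: steel forceps, 14 x 125 x 9 mm, lying between the photometer and the well plate. Origin: centre of its underside
- well_plate: clear six-well plate, 85 x 127 x 20 mm, behind the tray. Origin: centre of its underside
There are look-alikes about, which are no part of the job. Leave any green look-alike of the long_cell alone.

How it is judged:
On the way, in this order (a step that is already met when the one before it is completed fails the run):
1. the zero button is pressed in with the pen's tip, the slot being empty (value of joint zero_button above 0.0028 m and distance between pen_tip and zero_cap below 0.009 m and horizontal distance between long_cell and well above 0.08 m), for 0.2 s.
2. the pen is laid flat on the bench, let go and clear of the photometer (height (world z) of each of pen, pen_tip below 0.012 m and contact force between the fingers and pen below 0.1 N and contact force between pen and photometer below 0.1 N and linear speed of pen below 0.05 m/s), for 0.2 s.
3. the long cell is lifted upright out of the tray in the fingers (height (world z) of long_cell above 0.025 m and contact force between the fingers and long_cell above 1 N and angle between long_cell's own z axis and vertical below 0.35 rad), for 0.2 s.
At the end, for the whole second after the job is handed in: Long cell gripped (over 2 N, grasp point at most 14 mm above its top), carriage 8.5+ mm down, base 21.5+ mm below the mouth, within 5 mm of centre, aligned and upright within 0.1 rad, still; button out; pen flat on the bench (under 12 mm), released, clear of the photometer (all of step 2 and value of joint carriage above 0.0085 m and z of long_cell in the frame of well below -0.0215 m and horizontal distance between long_cell and well below 0.005 m and angle between the y axis of long_cell and the y axis of photometer, either way round below 0.1 rad and angle between long_cell's own z axis and vertical below 0.1 rad and linear speed of long_cell below 0.02 m/s and contact force between the fingers and long_cell above 2 N and z of the grasp point in the frame of long_cell below 0.062 m and value of joint zero_button below 0.001 m); the arm keeps its last pose, push and grip.
It fails at once if the fingers touch a clear window of the long cell (contact force between the fingers and long_cell_windows above 0.5 N).
It fails at once if the long cell is tipped over (angle between long_cell's own z axis and vertical above 0.5 rad).
It fails at once if the short cell is moved by more than 2 cm or tipped (distance of short_cell from where it was at the start of the episode above 0.02 m or angle between short_cell's own z axis and vertical above 0.3 rad).
It fails at once if the forceps or the well plate is moved by more than 4 cm (distance of any of forceps, well_plate from where it was at the start of the episode above 0.04 m).
It also fails if it takes over 72 s, if anything falls off the work surface, if the arm or the gripper's body presses on something with over 40 N, if the wrist force passes 120 N, or if a joint passes its speed limit or range.

ROBOT

A 7-joint arm with a two-finger parallel gripper is mounted at the origin on a cart in front of the work surface, level with it; the furniture and walls round the work are solid. World frame = base frame: x ahead of the robot, y to its left, z up, the work surface at z = 0. Lengths are in m, angles in rad, forces in N, time in s.
With the tool pointing down it reaches from about 0.425 to 0.95 m from the base axis. Payload 4.7 kg.
Tool frame: the origin (TCP) lies on the centre line of the jaws, within the pads' length; the fingertips stand robot.nose_length ahead of it and the grasp point (between the pads) lies 8 mm behind it (robot.nose_length is the distance from the TCP to the fingertips, in m); z points along the fingers, y is the line along which they close (so a half turn about z gives the same grasp; the last joint's range is limited). The gripper opens to 85 mm and grips with 20 to 120 N. Pads are 22 mm wide; open, the fingers measure 114 mm over their backs; the gripper's body (76 mm by 85 mm) begins 54 mm behind the grasp point. The pads swing forward as they close: fully open they stand 13 mm farther back than shut.
Start: joints at [-1.376, 0.469, -0.049, 1.532, 0.024, 1.141, -0.082], TCP at [0.15, 0.658, 0.242] pointing down, gripper open.
Joint ranges: [-2.59, 2.59], [-0.33, 1.99], [-1.39, 1.29], [0.1, 2.45], [-1.04, 4.18], [0.21, 1.99], [-2.66, 2.66]. Speed limits (rad/s): [2.57, 2.57, 3.14, 3.14, 3.14, 3.14, 3.14].

INTERFACE

Orientations are given as [roll, pitch, yaw] about the fixed x, y, z axes, in that order (R = Rz(yaw) Ry(pitch) Rx(roll)).
In Python, from plant import robot gives the robot as it stands. Calls block until the motion is done:
- robot.goto(position, orientation): joint-space move of the TCP to a pose.
- robot.move_straight(position, vel=0.15, attitude=None, contact_N=None): straight line of the TCP; attitude=None keeps the orientation; vel is the mean speed in m/s. With contact_N (N) it stops when the force on the tool has changed by that much, and returns True; else False.
- robot.move_joints(angles): joint-space move.
- robot.grip(opening, strength=None): opening from 0.0 (shut) to 1.0 (fully open); strength is the grip in N (None keeps the last); returns when the fingers have stopped.
- robot.sleep(seconds).
- robot.inverse_kinematics(position, orientation): joint angles nearest the present ones, or None.
- robot.sense(): the state.
- robot.grab_frame(name): name is "side" or "top" or "wrist"; returns a dict with "image" (384x512x3 uint8, red, green, blue), "range_z" (384x512 float32, m along the optical axis (not along the pixel's ray), 0 where there is no reading), "fx", "fy", "cx", "cy" (pixels), "dist_coeffs" ([k1, k2, p1, p2, k3] as OpenCV has them; the pictures are not rectified), "R" (3x3) and "t" (3): a world point X has camera coordinates R X + t. Camera axes: x right, y down, z forward; pixel columns grow to the right and rows downward; lengths in m; the calibration is good to about 2 mm. A picture is of the moment at which its call begins.
A pose or a line that the arm cannot do raises robot.IKError and nothing moves.
- robot.close_job(): hands the job in; it is judged then, once.
The state is a dict: "t": time; "joint_pos": joint angles; "joint_velocities": joint speeds; "effort": joint torques, N m; "tcp_pos": TCP position; "tcp_rot": TCP orientation; "wrist_force": force on the tool from outside, world axes, zero at the start; "torque": the same for the moment, N m; "opening": opening from 0.0 (shut) to 1.0 (fully open); "gripper_force": force on a finger pad.
Only numpy, scipy, OpenCV 4.12 (cv2) and the standard library are available. Lean on these libraries where they do the work, as an engineer would, in place of code of your own. Each camera call takes 0.05 s, during which the arm holds its last target. There are 200 camera calls.

## Working session

There is one attempt and no reset: what is moved stays moved. The work goes in short steps, each a Python script; the robot and the scene stay as the last script left them, time stands still between calls to the robot, and variables do not carry over. Pictures are saved under pics/ and viewed, at most 10 in all, crops included, and the job is handed in when it is done.

```bash
ls; mkdir -p pics; python3 - <<'E'
from plant import robot
import cv2,numpy as np,pickle
print(robot.nose_length, robot.sense())
for n in ("side","top","wrist"):
    f=robot.grab_frame(n); pickle.dump(f,open(f"pics/{n}0.pkl","wb"))
    print(n,f["R"],f["t"],f["fx"],f["dist_coeffs"])
    cv2.imwrite(f"pics/{n}0.png",cv2.resize(f["image"][...,::-1],(800,600),interpolation=cv2.INTER_CUBIC))
E
```

```text
pics
0.011 {'t': 0.0, 'joint_pos': array([-1.375927  ,  0.46947399, -0.04858592,  1.53367707,  0.02408834,
        1.14098015, -0.08226851]), 'joint_velocities': array([ 1.89605956e-03, -2.08478845e-03,  5.44351768e-04, -1.00839101e-03,
       -7.38805841e-05,  9.10871909e-04,  8.09364940e-04]), 'effort': array([-6.79641216e-04, -5.10311794e+01, -4.67461115e-02, -2.37706983e+01,
        1.06627727e-02,  7.72907428e-03,  1.81812248e-05]), 'tcp_pos': array([0.14965514, 0.65763686, 0.24124655]), 'tcp_rot': array([-3.13964023e+00,  6.37451292e-05,  2.91787322e+00]), 'wrist_force': array([-1.12249517, -1.19573276, -0.23948866]), 'torque': array([-0.02360609, -0.00964874, -0.05049547]), 'gripper_force': 0.0, 'opening': 1.0012585923448676}
side [[-0.95217393 -0.30549866 -0.00594806]
 [-0.19025366  0.60798769 -0.77081419]
 [ 0.23909905 -0.73281753 -0.63703227]] [ 0.59674002 -0.01813037  1.08617116] 361.647449777109 [-0.09432201  0.          0.          0.          0.        ]
top [[ 0.09195914 -0.99574483  0.00597874]
 [-0.9744974  -0.09122788 -0.20501779]
 [ 0.20469083  0.01302699 -0.97873999]] [0.2479004  0.56890351 0.99066999] 379.4433931125684 [-0.03897848  0.          0.          0.          0.        ]
wrist [[ 0.22375845  0.97464153 -0.00245811]
 [ 0.92282461 -0.21104955  0.32226204]
 [ 0.31357119 -0.07437726 -0.94664731]] [-0.6746682  -0.04065512  0.38181715] 291.75981474432666 [-0.03447059  0.          0.          0.          0.        ]
```

View pics/top0.png

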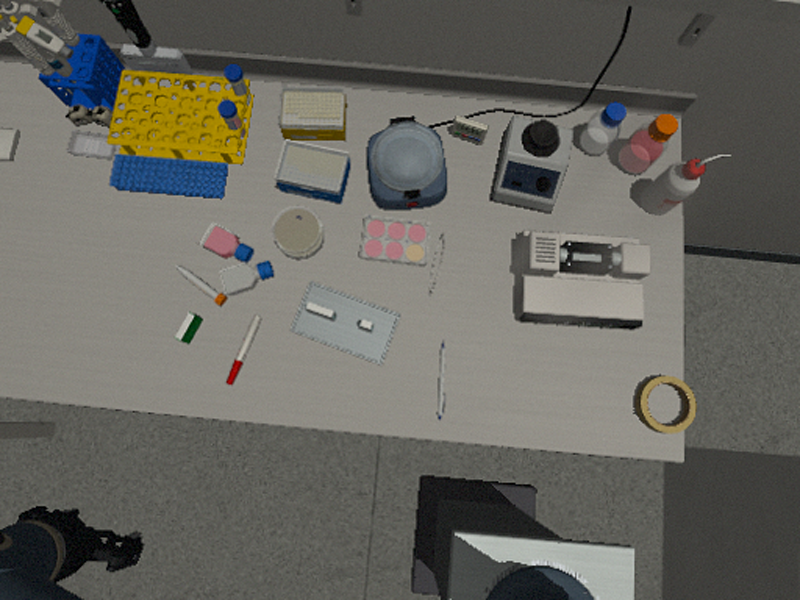

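View pics/side0.png

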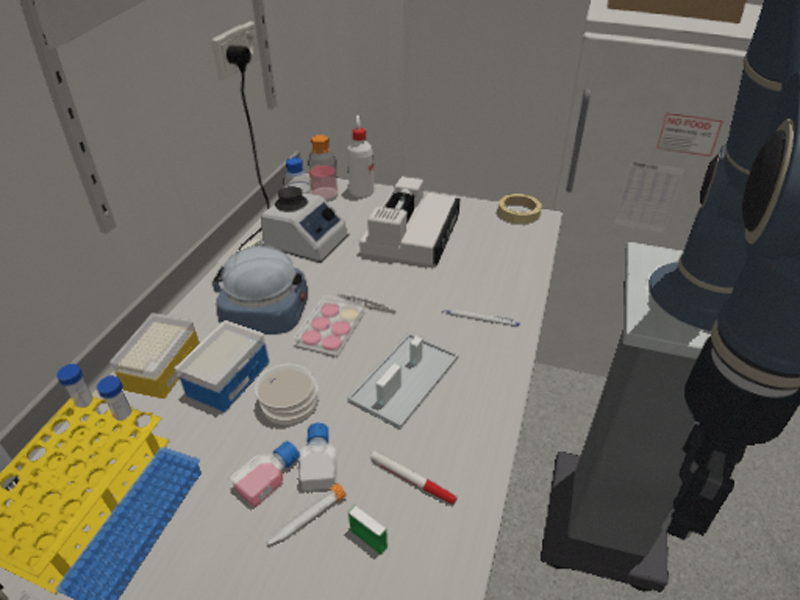

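Top view: the photometer is at about (585,280), the pen at (442,380) and the tray at (346,322). There are three candidates for the long cell. The long white block at (320,310) in the tray fits. The short white one at (366,324) is the short cell, and the green and white one at (188,328), outside the tray, is the look-alike. I'll confirm in an enlarged crop.

```bash
cat > h.py <<'E'
import cv2,numpy as np,pickle
def ray(f,u,v):
    K=np.array([[f["fx"],0,f["cx"]],[0,f["fy"],f["cy"]],[0,0,1]])
    p=cv2.undistortPoints(np.array([[[u,v]]],float),K,np.array(f["dist_coeffs"]))[0,0]
    R=np.array(f["R"]);return -R.T@np.array(f["t"]), R.T@np.array([p[0],p[1],1])
def at_z(f,u,v,z):
    o,d=ray(f,u,v); return o+d*(z-o[2])/d[2]
def crop(f,x0,y0,x1,y1,s,name):
    cv2.imwrite(name,cv2.resize(f["image"][y0:y1,x0:x1,::-1],None,fx=s,fy=s,interpolation=cv2.INTER_CUBIC))
def cloud(f):
    h,w=f["range_z"].shape
    uv=np.stack(np.meshgrid(np.arange(w),np.arange(h)),-1).reshape(-1,1,2).astype(float)
    K=np.array([[f["fx"],0,f["cx"]],[0,f["fy"],f["cy"]],[0,0,1]])
    p=cv2.undistortPoints(uv,K,np.array(f["dist_coeffs"]))[:,0]
    z=f["range_z"].reshape(-1,1)
    X=(np.c_[p,np.ones(len(p))]*z-np.array(f["t"]))@np.array(f["R"])
    X[z[:,0]==0]=np.nan
    return X.reshape(h,w,3)
E
python3 - <<'E'
from h import *
f=pickle.load(open("pics/top0.pkl","rb"))
crop(f,180,140,428,278,3.2,"pics/c1.png")
s=.64
for n,u,v,z in [("tray",346,322,.01),("long",320,310,.052),("short",366,324,.052),("pentip",443,342,.005),("penend",440,416,.005),("photFL",524,318,.049),("photFR",641,324,.049),("slot",585,258,.078)]:
    print(n,at_z(f,u*s,v*s,z).round(3))
X=cloud(f)
for lo,hi in((.045,.053),(.073,.081),(.082,.087),(.089,.096)):
    m=(X[...,2]>lo)&(X[...,2]<hi);m[:, :325]=0;m[:,425:]=0;m[:140]=0;m[215:]=0
    P=X[m]; print(lo,len(P)); 
    if len(P)>5: print(cv2.minAreaRect(P[:,:2].astype(np.float32)),P[:,2].mean())
P=X[210:235,180:200];
E
```

```text
tray [0.496 0.382 0.01 ]
long [0.507 0.427 0.052]
short [0.489 0.343 0.052]
pentip [0.476 0.202 0.005]
penend [0.343 0.197 0.005]
photFL [0.526 0.065 0.049]
photFR [ 0.535 -0.145  0.049]
slot [ 0.639 -0.032  0.078]
0.045 2119
((0.5970534682273865, -0.03859788179397583), (0.13872729241847992, 0.2189459502696991), 0.9894769191741943) 0.0487941790272717
0.073 476
((0.6405780911445618, -0.03631671518087387), (0.060928504914045334, 0.21686336398124695), 2.691066026687622) 0.0776076038150938
0.082 337
((0.6395426392555237, -0.03626096248626709), (0.06135442852973938, 0.2155468463897705), 1.652590036392212) 0.08425633063699897
0.089 421
((0.6409057378768921, -0.010930545628070831), (0.16473586857318878, 0.06828061491250992), 88.79971313476562) 0.0920466226149783
```

View pics/c1.png

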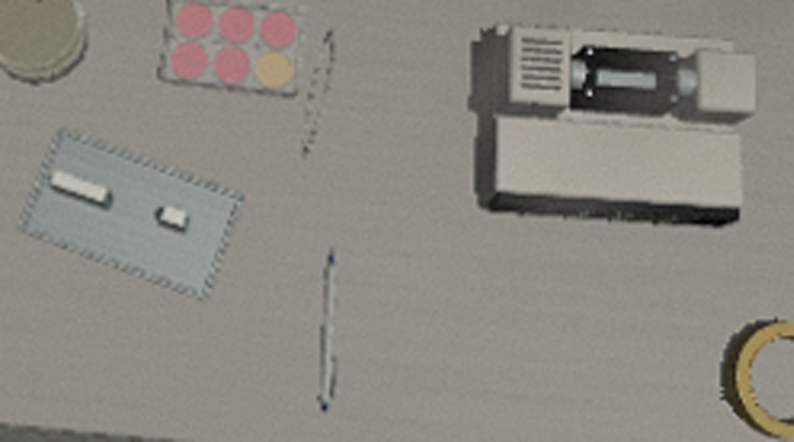

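The long white block at crop (80,188) in the tray is the long cell. The short cell is at (173,217), and the pen tip is at (332,252) with its clip end at (324,408). Next I'll take closer wrist views over the tray and pen, and over the photometer.

```bash
python3 - <<'E'
from plant import robot
from h import *
import math
for n,p in (("wA",[.44,.30,.27]),("wB",[.50,.0,.28])):
    robot.goto(p,[math.pi,0,math.pi]); robot.sleep(.2)
    f=robot.grab_frame("wrist"); pickle.dump(f,open(f"pics/{n}.pkl","wb"))
    cv2.imwrite(f"pics/{n}.png",cv2.resize(f["image"][...,::-1],(800,600),interpolation=cv2.INTER_CUBIC))
s=robot.sense();print(s["t"],s["joint_pos"],s["tcp_pos"],s["tcp_rot"])
E
```

```text
3.5083 [-0.35790976  0.14378605  0.30572186  1.90543484 -0.04852025  1.09968851
  1.53989337] [0.50006032 0.00118434 0.2798566 ] [ 3.14151656e+00 -2.62471616e-04 -3.13938995e+00]
```

View pics/wA.png

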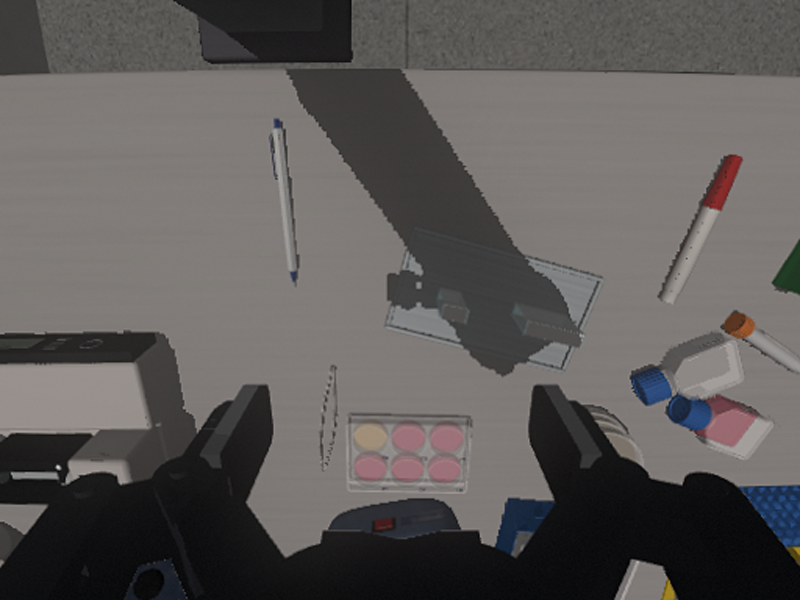

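View pics/wB.png

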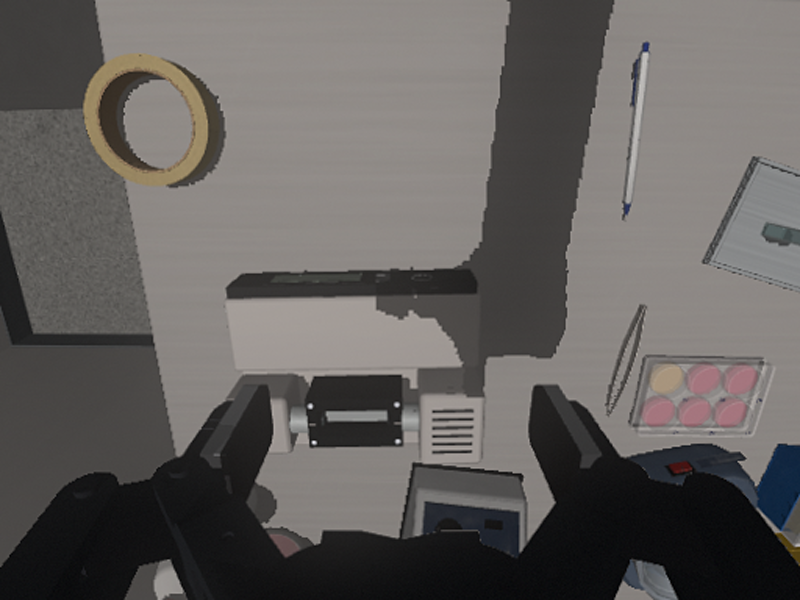

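wA shows the pen from its clip end (278,122) to its tip (295,284), the long cell at (545,322), the short cell at (452,305) and the button at (90,343). wB shows the slot at (357,416), the cell block spanning 308–403, and the front top edge from (228,297) to (476,293).

```bash
python3 - <<'E'
from h import *
A=pickle.load(open("pics/wA.pkl","rb"));B=pickle.load(open("pics/wB.pkl","rb"));T=pickle.load(open("pics/top0.pkl","rb"))
s=.64
for n,f,u,v,z in [("A pentip",A,295,284,.0044),("A penend",A,278,122,.0044),("B pentip",B,626,218,.0044),("B penend",B,646,44,.0044),
 ("A button",A,90,343,.030),("B button",B,422,277,.030),("B slot",B,357,416,.072),("B edgeR",B,228,297,.048),("B edgeL",B,476,293,.048),
 ("B blkNW",B,308,376,.078),("B blkNE",B,403,375,.078),("B blkSE",B,402,446,.078),("B blkSW",B,309,447,.078)]:
    print(n,at_z(f,u*s,v*s,z).round(4))
def rect(X,m,n):
    P=X[m]; P=P[np.isfinite(P).all(1)]; r=cv2.minAreaRect(P[:,:2].astype(np.float32)); print(n,len(P),np.round(r[0],4),np.round(r[1],4),round(r[2],2),P[:,2].mean().round(4))
for nm,f in(("A",A),("T",T),("B",B)):
    X=cloud(f);x,y,z=X[...,0],X[...,1],X[...,2]
    if nm!="B":
        rect(X,(abs(x-.507)<.05)&(abs(y-.427)<.045)&(z>.047)&(z<.057),nm+" longcell top")
        rect(X,(abs(x-.489)<.04)&(abs(y-.343)<.03)&(z>.047)&(z<.057),nm+" short top")
    if nm!="A":
        rect(X,(abs(x-.56)<.045)&(abs(y+.04)<.13)&(z>.046)&(z<.052),nm+" case top")
        rect(X,(abs(x-.64)<.06)&(abs(y+.035)<.06)&(z>.075)&(z<.0805),nm+" block top")
E
```

```text
A pentip [0.4804 0.2055 0.0044]
A penend [0.3412 0.2014 0.0044]
B pentip [0.4816 0.2053 0.0044]
B penend [0.3404 0.2008 0.0044]
A button [0.5283 0.0199 0.03  ]
B button [0.5296 0.0213 0.03  ]
B slot [ 0.6427 -0.0351  0.072 ]
B edgeR [ 0.542  -0.1436  0.048 ]
B edgeL [0.5383 0.066  0.048 ]
B blkNW [ 0.6005 -0.0736  0.078 ]
B blkNE [0.5994 0.0046 0.078 ]
B blkSE [0.6692 0.004  0.078 ]
B blkSW [ 0.6706 -0.0775  0.078 ]
A longcell top 392 [0.5101 0.4301] [0.0536 0.013 ] 75.93 0.0515
A short top 188 [0.4913 0.3462] [0.0226 0.0131] 78.16 0.0515
T longcell top 89 [0.5074 0.4295] [0.0522 0.0131] 74.8 0.052
T short top 36 [0.4891 0.3447] [0.0215 0.0112] 74.47 0.0516
T case top 1756 [ 0.567  -0.0387] [0.0785 0.218 ] 0.98 0.0489
T block top 337 [ 0.6436 -0.0347] [0.0561 0.1235] 6.89 0.0779
B case top 8099 [ 0.568  -0.0389] [0.0757 0.2183] 0.64 0.0487
B block top 1553 [ 0.6432 -0.0339] [0.0571 0.1214] 4.8 0.0777
```

```bash
python3 - <<'E'
from plant import robot
from h import *
import math
B=pickle.load(open("pics/wB.pkl","rb")); crop(B,140,165,320,295,4.4,"pics/cB.png")
yaw=math.pi+.03
robot.grip(.4,60)
robot.goto([.415,.2036,.10],[math.pi,0,yaw])
print(robot.move_straight([.415,.2036,.0122],vel=.06,contact_N=10), robot.sense()["tcp_pos"])
robot.grip(0,60); s=robot.sense(); print(s["opening"],s["gripper_force"])
robot.move_straight([.415,.2036,.08],vel=.1); robot.sleep(.2)
s=robot.sense(); print(s["t"],s["opening"],s["gripper_force"],s["tcp_pos"])
f=robot.grab_frame("wrist"); pickle.dump(f,open("pics/wC.pkl","wb"))
g=robot.grab_frame("side"); pickle.dump(g,open("pics/sC.pkl","wb"))
a=cv2.resize(f["image"],(400,300),interpolation=cv2.INTER_AREA); 
b=cv2.resize(g["image"][140:290,230:430],(400,300),interpolation=cv2.INTER_CUBIC)
c=cv2.imread("pics/cB.png")[...,::-1]; c=cv2.resize(c,(400,289)); c=np.pad(c,((0,11),(0,0),(0,0)))
d=cv2.resize(f["image"][60:285,106:406],(400,300))
cv2.imwrite("pics/m1.png",np.vstack([np.hstack([a,b]),np.hstack([c,d])])[...,::-1])
E
```

```text
False [0.41524726 0.20368927 0.01252068]
0.0768994012360735 58.955906846240396
8.15 0.07668798845045133 58.535467000328936 [0.41460098 0.2033642  0.07937722]
```

View pics/m1.png

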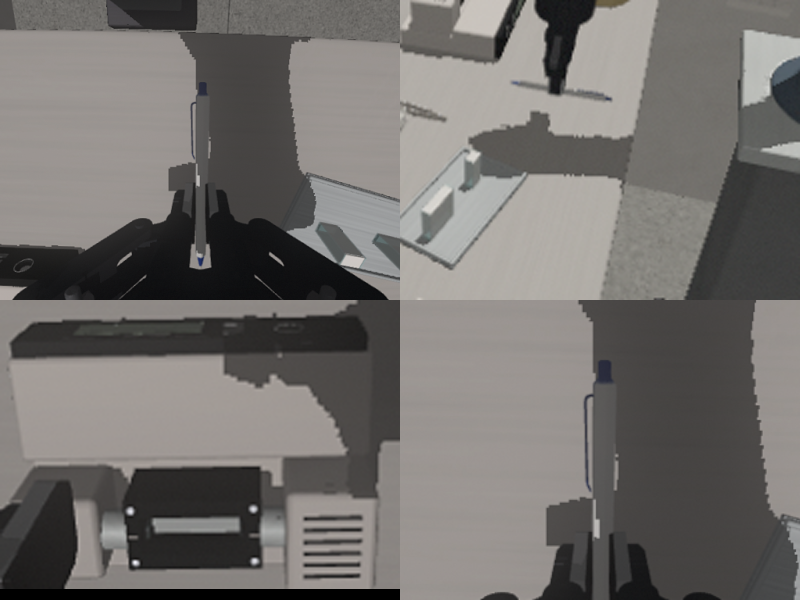

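```bash
python3 - <<'E'
from h import *
C=pickle.load(open("pics/wC.pkl","rb"));B=pickle.load(open("pics/wB.pkl","rb"))
print("tip",at_z(C,256,335,.0713),at_z(C,257,332,.0713),"clip end", at_z(C,259,107,.0713))
k=400/792*4.4
for u,v in((130,511),(254,509),(253,563),(136,563)): print(at_z(B,140+u/k,165+(v-300)/k,.078).round(4))
for u,v in((152,518),(240,518),(240,532),(152,532)): print("floor",at_z(B,140+u/k,165+(v-300)/k,.064).round(4))
X=cloud(B);x,y,z=X[...,0],X[...,1],X[...,2]
m=(abs(x-.643)<.02)&(abs(y+.035)<.035)&(z<.071)&(z>.04)
P=X[m];print(len(P),P.min(0),P.max(0),P.mean(0))
E
```

```text
tip [0.47377549 0.20577102 0.0713    ] [0.47137777 0.2063163  0.0713    ] clip end [0.33892828 0.20337766 0.0713    ]
[ 0.6292 -0.0737  0.078 ]
[ 0.6276 -0.      0.078 ]
[ 0.6658 -0.0007  0.078 ]
[ 0.6661 -0.0725  0.078 ]
floor [ 0.6431 -0.0635  0.064 ]
floor [ 0.6429 -0.0088  0.064 ]
floor [ 0.6531 -0.0089  0.064 ]
floor [ 0.6533 -0.0641  0.064 ]
511 [ 0.62300172 -0.06950985  0.04007647] [ 0.65549203 -0.00882262  0.07097321] [ 0.64605131 -0.03949316  0.06314992]
```

```bash
python3 - <<'E'
from h import *
C=pickle.load(open("pics/wC.pkl","rb"));X=cloud(C)
P=X[100:345,240:275].reshape(-1,3);P=P[(P[:,2]>.055)&(P[:,2]<.1)&(abs(P[:,1]-.2045)<.006)]
for a in np.arange(.33,.49,.01):
    q=P[(P[:,0]>=a)&(P[:,0]<a+.01)]
    if len(q): print(a.round(3),len(q),np.round([q[:,1].mean(),q[:,2].max(),np.median(q[:,2])],4), q[:,0].max().round(4))
S=pickle.load(open("pics/sC.pkl","rb"))
# side-view ends: mosaic right-top panel, x2 scale
for u,v in((512,82),(610,99)):
    uu,vv=230+(u-400)/2,140+v/2
    o,d=ray(S,uu,vv); t=(.2045-o[1])/d[1]; print("side",(o+t*d).round(4))
E
```

```text
0.33 47 [0.2036 0.0745 0.073 ] 0.3399
0.34 321 [0.2037 0.0768 0.0739] 0.35
0.35 367 [0.2039 0.0775 0.0746] 0.36
0.36 344 [0.2042 0.0769 0.0746] 0.37
0.37 329 [0.2042 0.077  0.0745] 0.38
0.38 304 [0.2043 0.0768 0.0746] 0.39
0.39 285 [0.2049 0.0771 0.0745] 0.3999
0.4 582 [0.2047 0.1    0.0785] 0.41
0.41 230 [0.2044 0.0844 0.0749] 0.4199
0.42 209 [0.2046 0.0857 0.0746] 0.4299
0.43 189 [0.2052 0.0762 0.0744] 0.4399
0.44 181 [0.2055 0.076  0.0743] 0.4499
0.45 175 [0.2057 0.0759 0.0743] 0.46
0.46 112 [0.2057 0.0759 0.0739] 0.4699
0.47 52 [0.2063 0.074  0.0722] 0.4796
0.48 3 [0.2066 0.0719 0.0716] 0.4807
side [0.4751 0.2045 0.0709]
side [0.3389 0.2045 0.0732]
```

```bash
python3 - <<'E'
from plant import robot
from h import *
import math
yaw=math.pi+.03
off=np.array([.0674,.0032,-.0078])
tgt=lambda p:list(np.array(p)-off)
robot.goto(tgt([.510,.0202,.06]),[math.pi,0,yaw])
robot.move_straight(tgt([.510,.0202,.030]),vel=.1); robot.sleep(.2)
f=robot.grab_frame("wrist");cv2.imwrite("pics/w_pre.png",f["image"][...,::-1])
F0=robot.sense()["wrist_force"]
r=robot.move_straight(tgt([.5275,.0205,.030]),vel=.03,contact_N=8); s=robot.sense(); print(r,s["tcp_pos"]+off,s["wrist_force"]-F0)
x=.5275
while not r and x<.541:
    x+=.001; r=robot.move_straight(tgt([x,.0205,.030]),vel=.02,contact_N=8); s=robot.sense(); F=s["wrist_force"]-F0
    print(round(x,4),r,(s["tcp_pos"]+off).round(4),F.round(2))
    if F[0]<-4.5: break
robot.sleep(.4); s=robot.sense(); print(s["t"],(s["tcp_pos"]+off).round(4),s["wrist_force"]-F0,s["opening"])
E
```

```text
False [0.52728286 0.02046956 0.0298951 ] [-0.16667256  0.153044   -0.29571777]
0.5285 False [0.5284 0.0205 0.03  ] [ 0.01  0.32 -0.51]
0.5295 False [0.5296 0.0205 0.03  ] [-0.85 -0.55  0.08]
0.5305 False [0.5306 0.0205 0.03  ] [0.62 0.67 0.28]
0.5315 False [0.5316 0.0205 0.03  ] [ 0.4  -0.04  0.01]
0.5325 False [0.5326 0.0205 0.03  ] [-1.32 -0.72 -0.45]
0.5335 False [0.5336 0.0205 0.03  ] [-0.42 -0.25 -0.28]
0.5345 False [0.5343 0.0204 0.0299] [-0.21 -0.98 -0.79]
0.5355 False [0.5351 0.0204 0.0299] [-1.28 -0.58  0.2 ]
0.5365 False [0.5362 0.0206 0.0299] [-1.93  0.77 -0.16]
0.5375 False [0.5372 0.0206 0.0299] [-1.57  0.34 -0.12]
0.5385 False [0.5381 0.0205 0.0299] [-2.47  0.01 -0.84]
0.5395 False [0.5391 0.0205 0.0299] [-2.9   0.04  0.3 ]
0.5405 False [0.5394 0.0205 0.0297] [-5.3   0.7  -0.05]
14.1167 [0.5394 0.0205 0.0297] [-5.02132439 -0.65543635 -0.27393338] 0.07738243733463673
```

Force rose gradually from about 1 to 3 N over 3.5 mm and then jumped, which is the button's spring and then its stop. Now the pen goes back down.

```bash
python3 - <<'E'
from plant import robot
from h import *
import math
yaw=math.pi+.03
p=robot.sense()["tcp_pos"]
robot.move_straight([p[0]-.028,p[1],p[2]],vel=.08)
robot.move_straight([p[0]-.028,p[1],.09],vel=.15)
robot.goto([.415,.2036,.06],[math.pi,0,yaw])
r=robot.move_straight([.415,.2036,.0125],vel=.05,contact_N=6); print(r,robot.sense()["tcp_pos"])
robot.grip(.4); robot.sleep(.2)
robot.move_straight([.415,.2036,.12],vel=.1)
a=robot.grab_frame("wrist")
# hover the long cell; face normal yaw
robot.goto([.44,.41,.20],[math.pi,0,math.pi]); robot.sleep(.2)
f=robot.grab_frame("wrist"); pickle.dump(f,open("pics/wD.pkl","wb"))
m=np.hstack([cv2.resize(a["image"],(400,300)),cv2.resize(f["image"],(400,300))]);cv2.imwrite("pics/m2.png",m[...,::-1])
X=cloud(f);x,y,z=X[...,0],X[...,1],X[...,2]
P=X[(abs(x-.509)<.045)&(abs(y-.43)<.04)&(z>.047)&(z<.057)]
print(len(P),cv2.minAreaRect(P[:,:2].astype(np.float32)),P[:,2].mean())
X=cloud(a);P=X[(abs(X[...,0]-.41)<.085)&(abs(X[...,1]-.204)<.02)&(X[...,2]>.004)&(X[...,2]<.03)]; print(P.min(0),P.max(0))
print(robot.sense()["t"],robot.sense()["joint_pos"])
for w in(-.26,math.pi/2-.0): print(robot.inverse_kinematics([.509,.43,.043],[math.pi,0,math.pi-.255]), robot.inverse_kinematics([.646,-.0365,.095],[math.pi,0,math.pi+.015]))
E
```

```text
True [0.4145342  0.20341035 0.01262954]
422 ((0.5077404975891113, 0.4238044321537018), (0.03769367188215256, 0.013427943922579288), 75.75924682617188) 0.051490364959911175
[0.33776655 0.19707985 0.00402909] [0.48170904 0.20991528 0.0104456 ]
19.8333 [-0.88176142  0.3864368   0.08346092  1.76866622 -0.03716793  0.98919217
  0.78457928]
[-0.84937569  0.665634    0.12193661  1.71754726 -0.10868124  0.76498405
  0.64105837] [-0.1619897   0.57847981  0.21581177  1.74574192 -0.15869857  0.83436048
  1.71242536]
[-0.84937569  0.665634    0.12193661  1.71754726 -0.10868124  0.76498405
  0.64105837] [-0.1619897   0.57847981  0.21581177  1.74574192 -0.15869857  0.83436048
  1.71242536]
```

View pics/m2.png

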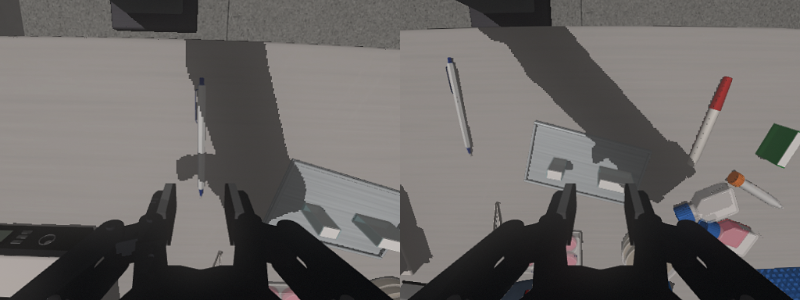

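```bash
python3 - <<'E'
from plant import robot
import math
for k in (0,-math.pi):
    for p,w in(([.509,.43,.042],1.318),([.509,.43,.12],1.318),([.646,-.0365,.14],1.586),([.646,-.0365,.090],1.586)):
        q=robot.inverse_kinematics(p,[math.pi,0,w+k]); print(k,p,None if q is None else q.round(2))
E
```

```text
0 [0.509, 0.43, 0.042] [-1.06  0.7   0.43  1.73 -0.39  0.79 -0.69]
0 [0.509, 0.43, 0.12] [-1.08  0.61  0.47  1.69 -0.33  0.92 -0.74]
0 [0.646, -0.0365, 0.14] [-0.39  0.57  0.55  1.73 -0.35  0.94  0.31]
0 [0.646, -0.0365, 0.09] [-0.36  0.62  0.5   1.76 -0.38  0.85  0.33]
-3.141592653589793 [0.509, 0.43, 0.042] [-0.64  0.67 -0.18  1.7   0.16  0.78  1.99]
-3.141592653589793 [0.509, 0.43, 0.12] [-0.64  0.58 -0.19  1.66  0.13  0.91  2.02]
-3.141592653589793 [0.646, -0.0365, 0.14] [ 0.72  0.85 -1.18  1.66  0.83  1.22  2.5 ]
-3.141592653589793 [0.646, -0.0365, 0.09] [ 0.72  0.93 -1.19  1.69  0.92  1.19  2.44]
```

```bash
python3 - <<'E'
from plant import robot
from h import *
import math
w=1.318
robot.grip(.55,60)
robot.goto([.5088,.43,.11],[math.pi,0,w])
print(robot.move_straight([.5088,.43,.042],vel=.08,contact_N=10))
robot.grip(0,60); s=robot.sense(); print(s["opening"],s["gripper_force"],s["tcp_pos"],s["wrist_force"])
robot.move_straight([.5088,.43,.16],vel=.1); robot.sleep(.3)
a=robot.grab_frame("wrist")
robot.goto([.646,-.0365,.17],[math.pi,0,1.586]); robot.sleep(.2)
f=robot.grab_frame("wrist"); t=robot.grab_frame("top"); pickle.dump((a,f,t),open("pics/E.pkl","wb"))
m=np.vstack([np.hstack([cv2.resize(a["image"],(400,300)),cv2.resize(f["image"],(400,300))]),
 np.hstack([cv2.resize(t["image"][130:220,320:440],(400,300)),cv2.resize(f["image"][150:354,120:392],(400,300))])]);cv2.imwrite("pics/m3.png",m[...,::-1])
s=robot.sense(); print(s["t"],s["opening"],s["gripper_force"],s["tcp_pos"],s["tcp_rot"])
E
```

```text
False
0.13173696714713032 60.186331272125244 [0.50914718 0.43033691 0.04260546] [-0.44030509  0.50723183  2.06673572]
26.6417 0.13184507341142976 59.83912646770477 [ 0.64602992 -0.03580318  0.16991623] [-3.14145606e+00 -7.21255276e-05  1.58703081e+00]
```

View pics/m3.png

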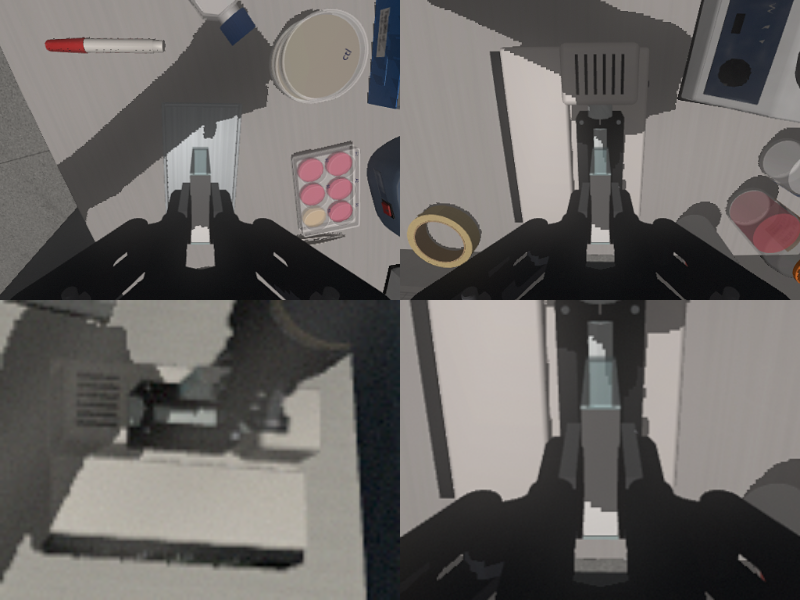

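```bash
python3 - <<'E'
from h import *
a,f,t=pickle.load(open("pics/E.pkl","rb"))
g=lambda u,v:(120+(u-400)*.68,150+(v-300)*.68)
print("screws",at_z(f,*g(565,310),.078),at_z(f,*g(637,310),.078))
print("floor end",at_z(f,*g(587,322),.064),at_z(f,*g(613,322),.064))
X=cloud(f);x,y,z=X[...,0],X[...,1],X[...,2]
P=X[(abs(x-.646)<.009)&(abs(y+.036)<.035)&(z>.170)&(z<.187)];
if len(P): print("cell top",P.min(0),P.max(0),np.median(P[:,2]))
P=X[(abs(x-.646)<.012)&(y>-.02)&(y<-.0)&(z>.12)&(z<.187)]; print("window face",len(P),np.median(P,0),P.min(0),P.max(0))
# block top near +y end
P=X[(abs(x-.646)<.04)&(y>-.01)&(y<.01)&(z>.074)&(z<.081)]; print("block",P.min(0),P.max(0),P.mean(0))
P=X[(abs(x-.646)<.02)&(y>-.02)&(y<.01)&(z>.055)&(z<.068)]; 
if len(P): print("slot floor",P.min(0),P.max(0),np.median(P,0))
E
```

```text
screws [ 0.62679642 -0.000967    0.078     ] [ 6.64990317e-01 -3.80914385e-04  7.80000000e-02]
floor end [ 0.63810822 -0.01086099  0.064     ] [ 0.65289508 -0.01063397  0.064     ]
cell top [ 0.63703278 -0.06136122  0.17001187] [ 0.65498196 -0.00761558  0.18690705] 0.17919192442871734
window face 1375 [ 0.64573328 -0.008623    0.17478078] [ 0.63954431 -0.01996813  0.13044251] [ 0.65207979 -0.00761558  0.18075184]
block [ 0.6217204  -0.00999496  0.07400493] [0.66936754 0.00994857 0.08099618] [ 0.64559601 -0.00076428  0.07793631]
slot floor [ 0.62632411 -0.01985295  0.05504445] [0.66586347 0.00474837 0.06788081] [ 0.64557294 -0.01436084  0.06388471]
```

```bash
python3 - <<'E'
from plant import robot
from h import *
X,Y=.6458,-.0385
robot.move_straight([X,Y,.125],vel=.1); robot.sleep(.2)
F0=robot.sense()["wrist_force"]
r=robot.move_straight([X,Y,.1035],vel=.03,contact_N=8); s=robot.sense(); print(r,s["tcp_pos"].round(4),(s["wrist_force"]-F0).round(2))
z=.1035
while not r and z>.0905:
    z-=.0015; r=robot.move_straight([X,Y,z],vel=.02,contact_N=12); s=robot.sense(); print(round(z,4),r,s["tcp_pos"].round(4),(s["wrist_force"]-F0).round(2))
    if (s["wrist_force"]-F0)[2]>9: break
robot.sleep(.3); s=robot.sense(); print(s["t"],s["tcp_pos"].round(4),(s["wrist_force"]-F0).round(2),s["opening"],s["gripper_force"])
E
```

```text
False [ 0.646  -0.0386  0.1036] [ 1.08 -1.11  0.55]
0.102 False [ 0.6462 -0.0386  0.1023] [ 1.35 -0.81  2.66]
0.1005 False [ 0.6461 -0.0385  0.1007] [ 1.86 -0.38  2.38]
0.099 False [ 0.646  -0.0385  0.0991] [ 1.88 -0.55  2.3 ]
0.0975 False [ 0.646  -0.0385  0.0976] [ 1.33 -1.06  2.66]
0.096 False [ 0.646  -0.0385  0.0961] [ 1.59 -0.5   3.72]
0.0945 False [ 0.646  -0.0385  0.0945] [ 2.16 -0.76  3.51]
0.093 False [ 0.646  -0.0386  0.0931] [ 2.81 -0.21  3.87]
0.0915 False [ 0.646  -0.0386  0.0925] [0.34 0.19 9.22]
30.6083 [ 0.646  -0.0386  0.0925] [-0.45 -0.07  9.02] 0.1315358795881027 61.10309600830078
```

The spring force rises and then jumps at the stop, exactly at the predicted TCP height of 0.0925. I'll check once more before handing in.

```bash
python3 - <<'E'
from plant import robot
from h import *
f=robot.grab_frame("wrist");t=robot.grab_frame("top");s=robot.grab_frame("side")
m=np.vstack([np.hstack([cv2.resize(f["image"],(400,300)),cv2.resize(s["image"][90:240,200:400],(400,300))]),
 np.hstack([cv2.resize(t["image"][130:280,240:440],(400,300)),cv2.resize(f["image"][150:354,120:392],(400,300))])]);cv2.imwrite("pics/m4.png",m[...,::-1])
X=cloud(f);P=X[(abs(X[...,0]-.646)<.009)&(abs(X[...,1]+.037)<.035)&(X[...,2]>.094)&(X[...,2]<.106)];print(P.min(0),P.max(0),np.median(P[P[:,2]>.099],0))
E
```

```text
[ 0.63702066 -0.06494117  0.09401823] [ 0.65498176 -0.01100655  0.10584196] [ 0.64602657 -0.03326213  0.1019002 ]
```

View pics/m4.png

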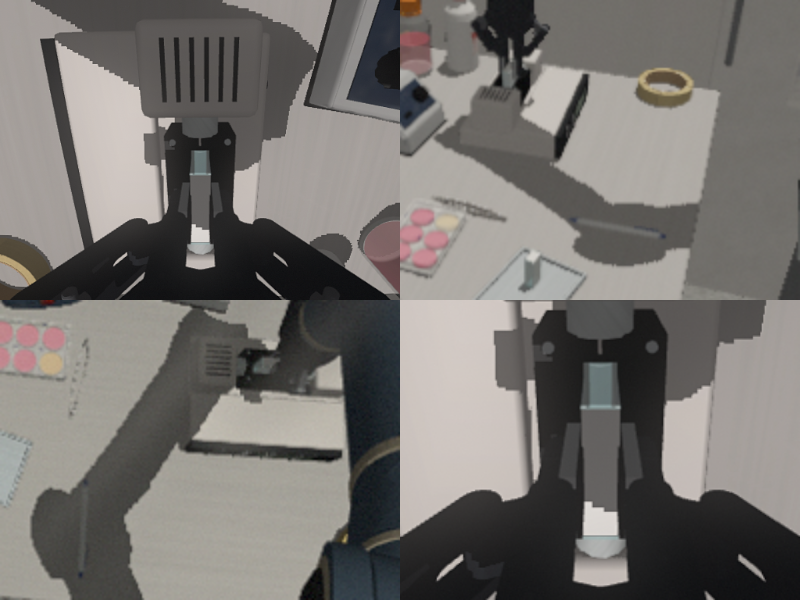

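The cell stands straight in the slot with its top at z = 0.102, which is fully down. The pen lies flat on the bench, seen at (615,228) in the side crop. The short cell is still standing in the tray at (532,270), and the forceps and well plate are where they were. Handing in.

```bash
python3 -c "
from plant import robot
print(robot.close_job())"
```

```text
the job is handed in; nothing more can be done
None
```

I pressed the zero button fully in with the pen tip, laid the pen back flat on the bench, and handed the job in with the long cell still gripped and held fully down in the slot; the hand-in did not report a verdict.

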